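# Drive the stuck pivot pin out of the mirror bracket

## Robot

A 7-joint arm with a two-finger parallel gripper is mounted at the origin on the work surface. World frame = base frame: x ahead of the robot, y to its left, z up, the work surface at z = 0. Lengths are in m, angles in rad, forces in N, time in s.
With the tool pointing down it reaches from about 0.35 to 0.9 m from the base axis. Payload 7.2 kg.
Tool frame: the origin (TCP) lies at the very end of the fingers, on their centre line; the grasp point (between the pads) lies 19 mm behind it; z points along the fingers, y is the direction in which the jaws open and shut (so a half turn about z gives the same grasp; the last joint's range is limited). The gripper opens to 88 mm and grips with 3 to 60 N. Pads are 20 mm wide; open, the fingers measure 115 mm over their backs; the gripper's body (75 mm by 178 mm) begins 61 mm behind the grasp point.
Start: joints at [-1.41, 0.411, -0.013, 1.596, 0.006, 1.134, -0.082], TCP at [0.142, 0.609, 0.223] pointing down, gripper open.
Joint ranges: [-2.95, 2.95], [-0.29, 1.99], [-1.47, 1.44], [0.14, 2.54], [-1.03, 4.17], [0.13, 1.85], [-2.86, 2.86]. Speed limits (rad/s): [2.39, 2.39, 3.01, 3.01, 3.14, 3.14, 3.14].

## Interface

Orientations are given as a 3x3 rotation matrix whose columns are the frame's x, y, z axes.
In Python, from station import get_state, vision, workorder, masks_of gives the robot as it stands. The module is installed in compiled form; this text tells all that it offers.
- The arm moves only by the tool arm_command, never from a script. Its argument "motion" is a list of rows, each a list of 5 numbers: the shift along the tool's x, y, z in m, then the turn about the tool's z in rad, then the opening, from 0 (shut) to 1 (fully open). A call has 1 to 8 rows; each row is the pose to reach, as a shift and turn from the pose commanded when the call began, along the tool's axes at that moment; what a row does not reach only later rows make up. A row lasts 1/12 s, in which the tool goes at most 41.7 mm and 7.16 degrees, less where a joint would pass 70% of its speed; a pose out of reach is approached as far as the arm can. A call with a gripper value outside its range is refused whole. The fingers move at their own pace and stop on an object; "grip_force" is the grip in N (left out, the last holds). Time passes only in rows, so rows that repeat a pose let the fingers close. It gives the time, the measured TCP pose, the force and the opening at its end, in the units of the state.
- get_state(): the state, without advancing time (a new reading comes with each control period).
- vision.get_image(name): name is "side" or "top" or "wrist"; returns (picture, depth): 420x560x3 uint8, red, green, blue; 420x560 float32, m along the optical axis (not along the pixel's ray), 0 where there is no reading.
- vision.camera_info(name): a dict with "fx", "fy", "cx", "cy" (pixels), "R" (3x3) and "t" (3): a world point X has camera coordinates R X + t. Camera axes: x right, y down, z forward; pixel columns grow to the right and rows downward; lengths in m; the calibration is good to about 2 mm. The wrist camera is an equidistant fisheye: a pixel r from the principal point sees the ray r / f radians off the axis. A picture is of the moment at which its call begins: read the wrist's pose just before it. camera_info takes no time and is no camera call; for the wrist camera it gives the pose at the moment of the call.
- workorder.job_done(): hands the job in, once; it reports no verdict.
Trained networks look in the newest picture that a camera, given by its name, has taken for a name from the list of things; names that differ only in an ending like _2 or _b are one class to them, and where a whole thing is asked for, a point or a joint stands for the part that bears it (a point fixed in the world has none). Each returns a list of dicts, best first, with "conf" (0 to 1); they miss things now and then, are a little off and sometimes report something else, mostly with a low value. They report only what shows in the picture. A call takes as long as a camera call. They do not tell look-alikes from the thing itself.
- masks_of(camera, label): "mask" (420x560 bool, what is visible of it) and "box" ([left, top, width, height] in pixels, round what is visible of it).
The state is a dict: "time": time; "joint_pos": joint angles; "dq": joint speeds; "joint_torque": joint torques, N m; "ee_pos": TCP position; "tcp_rot": TCP orientation; "contact_force": force on the tool from outside, world axes, zero at the start; "wrist_torque": the same for the moment, N m; "grip_width": finger opening in m.
Only numpy, scipy, OpenCV 4.12 (cv2) and the standard library are available. Lean on these libraries where they do the work, as an engineer would, in place of code of your own. Each camera call takes 0.05 s, during which the arm holds its last target. There are 200 camera calls.

## Task

The brass pivot pin is stuck in one of the two chrome mirror brackets on the bathroom counter. Take the steel drift punch with the red hand guard from its grey holder, push the pin down with the punch's tip until it has come right out of the barrel and stands on the bracket's foot, then stand the punch back in the holder it came from and let go.

Things in the scene. Friction and masses are not known exactly. Their poses are not given: they have to be found in the camera images.
- punch_grip (a point): Drift punch, 0.2 kg, upright in its holder. Point: centre of its dark steel handle, a cylinder 24 mm across, 64 tall; z axis up along the punch. Below the handle: a red guard disc 54 across, 6 thick, then a bright shank 10 across, 55 long. Tip 93 mm and guard underside 38 mm below this point. The yellow screwdriver and steel razor in two like holders are not needed.
- holder_mouth (a point): Centre of the mouth of the punch's holder, on its top face, 70 mm above the counter. Holder: fixed round grey ceramic block, 68 mm across at the top, with an upright hole 28 mm across, 65 deep. The shank goes in the hole and the guard rests on the top face; punch_grip is then 38 mm above this point.
- barrel_mouth (a point): Centre of the top face of the pin's barrel, 88 mm above the counter, on a fixed chrome bracket: barrel 50 mm across, 30 tall, upright through hole 28 across; below it open space down to the 8 mm foot plate. The bracket's column is no higher than the barrel. The flat brass end of the pin shows in the mouth. The other bracket, with a black domed cap, is not needed.
- stuck_pin (a joint): How far the brass pin is driven down, m. Upright on the barrel's axis, 26 mm across, flat end up, wider head below. Its upper end is 8 mm minus this value above barrel_mouth. Starts at 0 to 0.006; at 0.038 it leaves the barrel's lower edge; at 0.044 its head stands on the foot plate and it stops. Friction about 10 N: it moves under a steady push and stays where left.
Things that resemble listed ones, but are neither listed nor needed, are in the scene too. What is shaped like the part that bears punch_grip but purple is not meant. Leave any orange look-alike of the part that bears holder_mouth alone.

How it is judged:
By the outcome, as a careful person would: the job done as asked, in the order asked, and still so for the second after the job is handed in, with the robot touching nothing.
It also fails if it takes over 45 s, if anything falls off the work surface, if the arm or the gripper's body presses on something with over 40 N, if the wrist force passes 120 N, or if a joint passes its speed limit or range.

## Working session

There is one attempt and no reset: what is moved stays moved. The work goes in short steps, Python scripts to look and compute and a tool call to move; the robot and the scene stay as the last step left them, time stands still between calls to the robot, and variables do not carry over. Pictures are saved under pics/ and viewed, about 8 in all and at most 12, crops included, and the job is handed in when it is done.

Besides the shell and the picture viewer there is one more tool, called after "Request:" in YAML: its name, and indented under it one key for each argument. arm_command: Moves the arm, as the interface text tells. Its arguments: {"type":"object","properties":{"motion":{"type":"array","items":{"type":"array","items":{"type":"number"}}},"grip_force":{"type":"number"}},"required":["motion"]}

```bash
mkdir -p pics; cat > h.py <<'E'
import numpy as np, cv2
from station import get_state, vision, workorder, masks_of
def grab(n,save=None):
    p,d=vision.get_image(n)
    if save: cv2.imwrite('pics/'+save+'.png',p[:,:,::-1])
    return p,d
def world(n,d,info=None):
    i=info or vision.camera_info(n)
    v,u=np.mgrid[0:d.shape[0],0:d.shape[1]].astype(float)
    x=(u-i['cx'])/i['fx'];y=(v-i['cy'])/i['fy']
    if n=='wrist':
        r=np.hypot(x,y)+1e-9; s=np.tan(np.minimum(r,1.5))/r; x=x*s;y=y*s
    c=np.stack([x*d,y*d,d],-1)
    return (c-np.array(i['t']))@np.array(i['R'])
E
python3 - <<'E'
from h import *
for n in('top','side'):
    p,d=grab(n,n+'1'); np.save(n+'_d.npy',d); np.save(n+'_p.npy',p)
    W=world(n,d); 
    for l in('punch_grip','holder_mouth','barrel_mouth','stuck_pin'):
        for m in masks_of(n,l):
            q=W[m['mask']&(d>0)]
            print(n,l,round(m['conf'],2),m['box'],np.median(q,0).round(3) if len(q) else None, q[:,2].max().round(3) if len(q) else None)
s=get_state();print(s['time'],s['ee_pos'],s['tcp_rot'],s['grip_width'])
E
```

```text
top punch_grip 0.9 [348.9, 115.8, 29.6, 39.2] [ 0.716 -0.155  0.063] 0.128
top punch_grip 0.84 [357.4, 185.4, 29.0, 40.4] [ 0.603 -0.142  0.077] 0.143
top holder_mouth 0.67 [338.6, 183.0, 54.2, 47.9] [ 0.59  -0.131  0.065] 0.138
top holder_mouth 0.6 [278.8, 192.8, 44.8, 51.2] [ 0.607 -0.038  0.069] 0.074
top barrel_mouth 0.69 [65.1, 240.1, 62.1, 58.7] [0.565 0.282 0.046] 0.094
top stuck_pin 0.53 [73.9, 245.4, 22.5, 18.1] [0.581 0.291 0.09 ] 0.094
side punch_grip 0.72 [316.6, 112.5, 26.0, 46.2] [ 0.606 -0.14   0.084] 0.14
side holder_mouth 0.81 [305.6, 139.5, 40.4, 52.9] [ 0.593 -0.122  0.041] 0.076
side holder_mouth 0.6 [268.1, 168.5, 42.3, 55.6] [ 0.603 -0.024  0.059] 0.072
side barrel_mouth 0.77 [114.5, 316.5, 87.2, 95.2] [0.554 0.301 0.052] 0.093
side stuck_pin 0.64 [133.0, 325.7, 21.6, 20.2] [0.581 0.293 0.09 ] 0.093
0.5 [0.14174984 0.60867172 0.22259383] [[-9.73941860e-01  2.26797823e-01 -3.29396513e-05]
 [ 2.26797825e-01  9.73941856e-01 -9.16860214e-05]
 [ 1.12871151e-05 -9.67674955e-05 -9.99999995e-01]] 0.08768348086882954
```

View pics/top1.png

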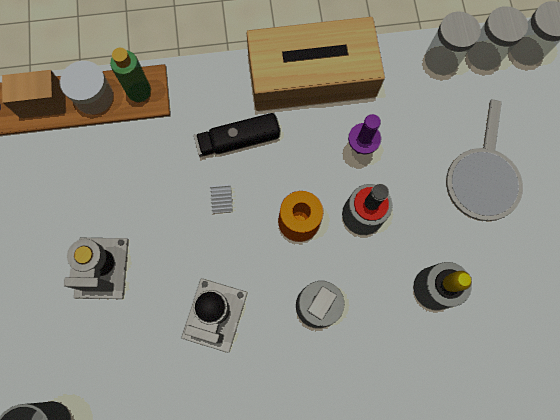

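View pics/side1.png

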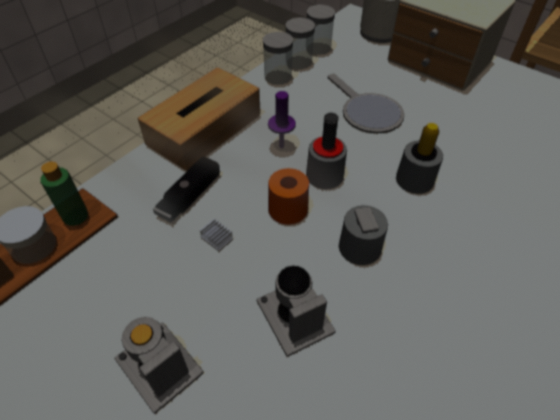

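Both views show the same layout. The punch has a red guard at about (371,203) in the top view, in the grey holder. The brass pin is at about (83,255) in the left bracket, with that bracket's column on its -x side. Purple and orange decoys stand nearby. Next I'll measure these points precisely.

```bash
python3 - <<'E'
from h import *
for n in('top','side'):
    p=np.load(n+'_p.npy');d=np.load(n+'_d.npy');W=world(n,d)
    hsv=cv2.cvtColor(p,cv2.COLOR_RGB2HSV);H,S,V=[hsv[...,k].astype(int) for k in range(3)]
    x,y,z=W[...,0],W[...,1],W[...,2]
    def rep(name,m):
        q=W[m]; 
        if len(q)<5: print(n,name,len(q));return
        A=np.c_[2*q[:,:2],np.ones(len(q))]
        c,r=cv2.minEnclosingCircle(q[:,:2].astype(np.float32))
        print(n,name,len(q),'mean',q.mean(0).round(4),'encl',np.round(c,4),round(r,4),'mid',((q.min(0)+q.max(0))/2).round(4))
    near=(abs(x-.6)<.06)&(abs(y+.14)<.06)&(d>0)
    rep('guard',near&((H<6)|(H>174))&(S>150)&(z>.068)&(z<.084))
    rep('handletop',near&(z>.135))
    rep('handle',near&(z>.085))
    rep('holdertop',near&(abs(z-.07)<.004)&(S<60))
    nb=(abs(x-.58)<.06)&(abs(y-.29)<.06)&(d>0)
    rep('pin',nb&(H>12)&(H<35)&(S>120)&(z>.085))
    rep('barreltop',nb&(abs(z-.088)<.004))
    q=z[nb&(H>12)&(H<35)&(S>120)]; print(np.percentile(q,[5,50,95]))
E
```

```text
top guard 579 mean [ 0.6054 -0.1433  0.0758] encl [ 0.6101 -0.1472] 0.0275 mid [ 0.6102 -0.1476  0.0744]
top handletop 241 mean [ 0.6085 -0.1473  0.1395] encl [ 0.6094 -0.1477] 0.0129 mid [ 0.609  -0.1478  0.1391]
top handle 401 mean [ 0.6062 -0.1449  0.1278] encl [ 0.6094 -0.1477] 0.0129 mid [ 0.609  -0.1477  0.1141]
top holdertop 450 mean [ 0.6019 -0.1424  0.0699] encl [ 0.6088 -0.1479] 0.0341 mid [ 0.609  -0.1479  0.0699]
top pin 249 mean [0.5814 0.2926 0.0902] encl [0.5815 0.2935] 0.014 mid [0.5817 0.2935 0.0897]
top barreltop 1336 mean [0.5681 0.2941 0.088 ] encl [0.5668 0.2948] 0.0393 mid [0.5693 0.2953 0.088 ]
[0.01002857 0.09023081 0.09241923]
side guard 356 mean [ 0.6072 -0.1422  0.0751] encl [ 0.6107 -0.1476] 0.0272 mid [ 0.6107 -0.1469  0.0778]
side handletop 132 mean [ 0.6094 -0.1464  0.1382] encl [ 0.6101 -0.1473] 0.0128 mid [ 0.6093 -0.1476  0.1376]
side handle 445 mean [ 0.607  -0.1423  0.1186] encl [ 0.6091 -0.1469] 0.0134 mid [ 0.6097 -0.1471  0.1128]
side holdertop 244 mean [ 0.6013 -0.1331  0.0687] encl [ 0.6097 -0.1473] 0.0345 mid [ 0.6098 -0.1466  0.0693]
side pin 337 mean [0.5827 0.2928 0.0899] encl [0.584  0.2924] 0.0142 mid [0.5841 0.2921 0.0894]
side barreltop 1890 mean [0.5686 0.2953 0.0875] encl [0.5687 0.2952] 0.0397 mid [0.5703 0.2959 0.088 ]
[0.08771964 0.08999439 0.09140511]
```

Request:
arm_command:
  motion:
    - [-0.01,-0.01,0,0,1]
    - [-0.035,-0.035,0,0,1]
    - [-0.062,-0.062,0,0,1]
    - [-0.09,-0.09,0,0,1]
    - [-0.118,-0.118,0,0,1]
    - [-0.146,-0.146,0,0,1]
    - [-0.174,-0.174,0,0,1]
    - [-0.2,-0.2,0,0,1]

```text
time: 1.17
ee_pos: [0.2921, 0.3665, 0.2229]
tcp_rot: [[-0.974, 0.227, 0.0], [0.227, 0.974, 0.001], [-0.0, 0.001, -1.0]]
contact_force: [0.5, 0.8, -0.3]
grip_width: 0.0875
```

Request:
arm_command:
  motion:
    - [-0.028,-0.028,0,0,1]
    - [-0.056,-0.056,0,0,1]
    - [-0.084,-0.084,0,0,1]
    - [-0.112,-0.112,0,0,1]
    - [-0.14,-0.14,0,0,1]
    - [-0.168,-0.168,0,0,1]
    - [-0.196,-0.196,0,0,1]
    - [-0.22,-0.22,0,0,1]

```text
time: 1.83
ee_pos: [0.4567, 0.1018, 0.2231]
tcp_rot: [[-0.974, 0.228, 0.001], [0.228, 0.974, 0.0], [-0.001, 0.001, -1.0]]
contact_force: [0.9, -0.3, 0.7]
grip_width: 0.0879
```

Request:
arm_command:
  motion:
    - [-0.028,-0.028,0,0,1]
    - [-0.056,-0.056,0,0,1]
    - [-0.084,-0.084,0,0,1]
    - [-0.112,-0.112,0,0,1]
    - [-0.14,-0.14,0,0,1]
    - [-0.168,-0.172,0,0,1]
    - [-0.195,-0.199,0,0,1]
    - [-0.207,-0.211,0,0,1]

```text
time: 2.5
ee_pos: [0.6105, -0.1535, 0.2227]
tcp_rot: [[-0.973, 0.231, 0.001], [0.231, 0.973, -0.003], [-0.002, -0.002, -1.0]]
contact_force: [-0.4, 0.6, -0.2]
grip_width: 0.0875
```

```bash
cat > to.py <<'E'
from h import *
import sys
s=get_state();t=np.array([float(a) for a in sys.argv[1:4]])
print('t',round(s['time'],2),'pos',np.round(s['ee_pos'],4),'zaxis',np.round(np.array(s['tcp_rot'])[:,2],4),'F',np.round(s['contact_force'],1),'w',round(s['grip_width'],4))
print('shift tool',(np.array(s['tcp_rot']).T@(t-s['ee_pos'])).round(4))
E
python3 to.py .6095 -.1475 .089
```

```text
t 2.5 pos [ 0.6105 -0.1535  0.2227] zaxis [ 9.0e-04 -2.7e-03 -1.0e+00] F [-0.4  0.6 -0.2] w 0.0875
shift tool [0.0026 0.006  0.1336]
```

Request:
arm_command:
  motion:
    - [0,0,0.015,0,1]
    - [0,0,0.04,0,1]
    - [0,0,0.04,0,1]

```text
time: 2.75
ee_pos: [0.6072, -0.1477, 0.1785]
tcp_rot: [[-0.974, 0.227, -0.006], [0.227, 0.974, 0.001], [0.006, -0.0, -1.0]]
contact_force: [-0.7, 0.4, -1.5]
grip_width: 0.0875
```

```bash
python3 to.py .6095 -.1475 .089
```

```text
t 2.75 pos [ 0.6072 -0.1477  0.1785] zaxis [-6.1e-03  9.0e-04 -1.0e+00] F [-0.7  0.4 -1.5] w 0.0875
shift tool [-0.0027  0.0008  0.0895]
```

Request:
arm_command:
  motion:
    - [0,0,0.01,0,1]
    - [0,0,0.035,0,1]
    - [0,0,0.06,0,1]
    - [0,0,0.08,0,1]
    - [0,0,0.09,0,1]
    - [0,0,0.093,0,1]
    - [0,0,0.093,0,1]
    - [0,0,0.093,0,1]

```text
time: 3.42
ee_pos: [0.6102, -0.1482, 0.091]
tcp_rot: [[-0.974, 0.227, 0.002], [0.227, 0.974, -0.0], [-0.002, 0.0, -1.0]]
contact_force: [-0.2, -0.8, -0.0]
grip_width: 0.0877
```

Request:
arm_command:
  motion:
    - [0,0,0,0,0.5]
    - [0,0,0,0,0.3]
    - [0,0,0,0,0.2]
    - [0,0,0,0,0.1]
    - [0,0,0,0,0]
    - [0,0,0,0,0]
    - [0,0,0,0,0]
    - [0,0,0,0,0]
  grip_force: 50

```text
time: 4.08
ee_pos: [0.6093, -0.148, 0.0896]
tcp_rot: [[-0.974, 0.227, -0.0], [0.227, 0.974, 0.0], [0.0, -0.0, -1.0]]
contact_force: [0.0, 0.0, 0.3]
grip_width: 0.0378
```

```bash
python3 to.py .6095 -.1475 .089
```

```text
t 4.08 pos [ 0.6093 -0.148   0.0896] zaxis [-1.e-04  0.e+00 -1.e+00] F [0.  0.  0.3] w 0.0378
shift tool [-0.0001  0.0006  0.0006]
```

Still closing.

Request:
arm_command:
  motion:
    - [0,0,0,0,0]
    - [0,0,0,0,0]
    - [0,0,0,0,0]
    - [0,0,0,0,0]
    - [0,0,0,0,0]
    - [0,0,0,0,0]
  grip_force: 50

```text
time: 4.58
ee_pos: [0.6093, -0.148, 0.0896]
tcp_rot: [[-0.974, 0.227, -0.0], [0.227, 0.974, 0.0], [0.0, 0.0, -1.0]]
contact_force: [-0.1, 0.1, 0.2]
grip_width: 0.0231
```

Request:
arm_command:
  motion:
    - [0,0,-0.005,0,0]
    - [0,0,-0.02,0,0]
    - [0,0,-0.045,0,0]
    - [0,0,-0.07,0,0]
    - [0,0,-0.095,0,0]
    - [0,0,-0.118,0,0]
    - [0,0,-0.128,0,0]
    - [0,0,-0.13,0,0]

```text
time: 5.25
ee_pos: [0.6102, -0.1484, 0.2219]
tcp_rot: [[-0.974, 0.227, 0.004], [0.227, 0.974, -0.0], [-0.004, 0.001, -1.0]]
contact_force: [0.4, 0.1, -1.4]
grip_width: 0.0234
```

Request:
arm_command:
  motion:
    - [0,0,0,0,0]
    - [0,0,0,0,0]

```text
time: 5.42
ee_pos: [0.6086, -0.1477, 0.2181]
tcp_rot: [[-0.974, 0.227, -0.002], [0.227, 0.974, 0.0], [0.002, -0.0, -1.0]]
contact_force: [-0.1, -0.6, -2.9]
grip_width: 0.0239
```

```bash
python3 to.py .5825 .293 .217; python3 - <<'E'
from h import *
p,d=grab('side'); q,e=grab('top')
a=cv2.resize(p[30:220,230:420],None,fx=2,fy=2);b=cv2.resize(q[90:280,270:460],None,fx=2,fy=2)
cv2.imwrite('pics/lift.png',np.hstack([a,b])[:,:,::-1])
E
```

```text
t 5.42 pos [ 0.6086 -0.1477  0.2181] zaxis [-2.1e-03  5.0e-04 -1.0e+00] F [-0.1 -0.6 -2.9] w 0.0239
shift tool [0.1253 0.4233 0.0014]
```

View pics/lift.png

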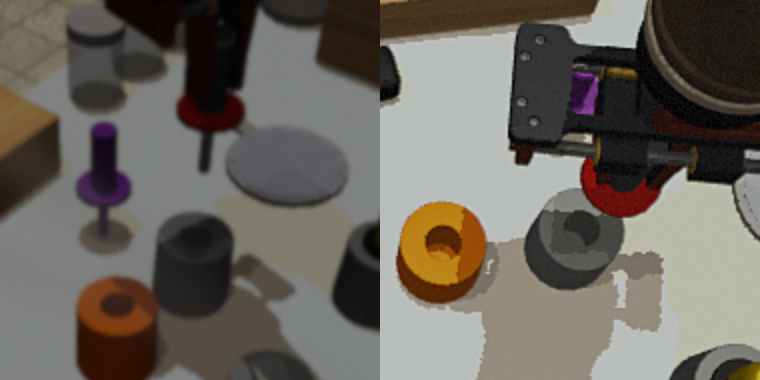

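The punch is held clear of the holder (guard at about (210,110), shank tip at (205,170) in the left crop) and the holder is empty. Next I'll carry it to the barrel.

Request:
arm_command:
  motion:
    - [0.003,0.01,0,0,0]
    - [0.009,0.03,0,0,0]
    - [0.018,0.06,0,0,0]
    - [0.027,0.09,0,0,0]
    - [0.036,0.12,0,0,0]
    - [0.045,0.15,0,0,0]
    - [0.054,0.18,0,0,0]
    - [0.063,0.21,0,0,0]

```text
time: 6.18
ee_pos: [0.5947, 0.0732, 0.2189]
tcp_rot: [[-0.974, 0.226, -0.001], [0.226, 0.974, 0.0], [0.001, -0.0, -1.0]]
contact_force: [0.1, -0.3, -1.7]
grip_width: 0.0231
```

Request:
arm_command:
  motion:
    - [0.009,0.03,0,0,0]
    - [0.018,0.06,0,0,0]
    - [0.027,0.09,0,0,0]
    - [0.036,0.12,0,0,0]
    - [0.045,0.15,0,0,0]
    - [0.054,0.18,0,0,0]
    - [0.061,0.203,0,0,0]
    - [0.063,0.213,0,0,0]

```text
time: 6.85
ee_pos: [0.5801, 0.2983, 0.2183]
tcp_rot: [[-0.975, 0.221, -0.002], [0.221, 0.975, 0.001], [0.003, 0.001, -1.0]]
contact_force: [0.2, 0.4, -2.1]
grip_width: 0.0236
```

Request:
arm_command:
  motion:
    - [0,0,0.008,0,0]
    - [0,0,0.02,0,0]
    - [0,0,0.03,0,0]
    - [0,0,0.03,0,0]
    - [0,0,0.03,0,0]

```text
time: 7.27
ee_pos: [0.5824, 0.2903, 0.1885]
tcp_rot: [[-0.973, 0.229, -0.002], [0.229, 0.973, -0.002], [0.001, -0.002, -1.0]]
contact_force: [0.6, -0.7, -2.1]
grip_width: 0.0235
```

```bash
python3 to.py .5825 .293 .187; python3 - <<'E'
from h import *
p,d=grab('side'); q,e=grab('top')
a=cv2.resize(p[230:420,60:250],None,fx=2,fy=2);b=cv2.resize(q[150:340,0:190],None,fx=2,fy=2)
cv2.imwrite('pics/over.png',np.hstack([a,b])[:,:,::-1])
for n,p,d in(('side',p,d),('top',q,e)):
    W=world(n,d);hsv=cv2.cvtColor(p,cv2.COLOR_RGB2HSV);H,S=hsv[...,0],hsv[...,1];z=W[...,2]
    nb=(abs(W[...,0]-.58)<.05)&(abs(W[...,1]-.293)<.05)&(d>0)
    g=W[nb&((H<6)|(H>174))&(S>150)&(z>.12)&(z<.22)]
    if len(g): print(n,'guard',len(g),((g.min(0)+g.max(0))/2).round(4),np.percentile(g[:,2],[5,50,95]).round(4))
    k=W[nb&(z>.1)&(z<.145)]
    if len(k): print(n,'shank',len(k),k.mean(0).round(4),k.min(0).round(4),k.max(0).round(4))
E
```

```text
t 7.27 pos [0.5824 0.2903 0.1885] zaxis [-0.0017 -0.0016 -1.    ] F [ 0.6 -0.7 -2.1] w 0.0235
shift tool [0.0005 0.0026 0.0015]
side guard 1012 [0.5789 0.2899 0.1951] [0.1729 0.1746 0.2121]
side shank 68 [0.5799 0.2905 0.1227] [0.5783 0.285  0.1137] [0.5846 0.2941 0.1327]
top guard 109 [0.5615 0.2921 0.175 ] [0.1738 0.1756 0.1772]
```

View pics/over.png

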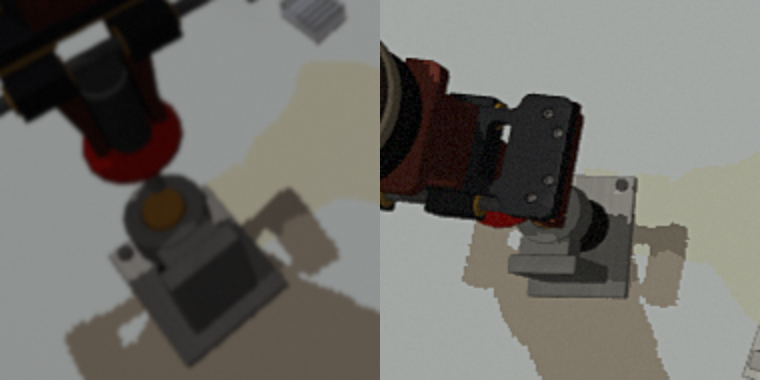

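The punch is upright over the pin: the guard is at 0.1746, as expected, and the brass pin is visible at (162,210) in the left crop. Now the push down.

Request:
arm_command:
  motion:
    - [0,0,0.005,0,0]
    - [0,0,0.012,0,0]
    - [0,0,0.017,0,0]
    - [0,0,0.021,0,0]
    - [0,0,0.025,0,0]
    - [0,0,0.029,0,0]
    - [0,0,0.033,0,0]
    - [0,0,0.037,0,0]

```text
time: 8.03
ee_pos: [0.5826, 0.2925, 0.1535]
tcp_rot: [[-0.974, 0.227, 0.0], [0.227, 0.974, 0.001], [-0.0, 0.001, -1.0]]
contact_force: [-2.6, -1.8, 6.3]
grip_width: 0.0235
```

```bash
python3 to.py .5825 .293 .1266
```

```text
t 8.03 pos [0.5826 0.2925 0.1535] zaxis [ 2.e-04  5.e-04 -1.e+00] F [-2.6 -1.8  6.3] w 0.0235
shift tool [0.0002 0.0004 0.0269]
```

Request:
arm_command:
  motion:
    - [0,0,0.003,0,0]
    - [0,0,0.006,0,0]
    - [0,0,0.009,0,0]
    - [0,0,0.012,0,0]
    - [0,0,0.015,0,0]
    - [0,0,0.018,0,0]
    - [0,0,0.02,0,0]
    - [0,0,0.022,0,0]

```text
time: 8.7
ee_pos: [0.5826, 0.2925, 0.1315]
tcp_rot: [[-0.974, 0.227, 0.0], [0.227, 0.974, 0.0], [-0.0, 0.0, -1.0]]
contact_force: [-2.5, -0.6, 6.8]
grip_width: 0.0238
```

Request:
arm_command:
  motion:
    - [0,0,0.001,0,0]
    - [0,0,0.002,0,0]
    - [0,0,0.003,0,0]
    - [0,0,0.003,0,0]

```text
time: 9.03
ee_pos: [0.5825, 0.2925, 0.1283]
tcp_rot: [[-0.974, 0.227, 0.0], [0.227, 0.974, 0.0], [0.0, 0.0, -1.0]]
contact_force: [-1.9, -2.3, 4.6]
grip_width: 0.0234
```

```bash
python3 to.py .5825 .293 .1266;  python3 - <<'E'
from h import *
p,d=grab('side')
cv2.imwrite('pics/push.png',cv2.resize(p[280:420,80:240],None,fx=3,fy=3)[:,:,::-1])
W=world('side',d);hsv=cv2.cvtColor(p,cv2.COLOR_RGB2HSV);H,S=hsv[...,0],hsv[...,1];z=W[...,2]
nb=(abs(W[...,0]-.58)<.05)&(abs(W[...,1]-.293)<.05)&(d>0)
g=W[nb&((H<6)|(H>174))&(S>150)&(z>.08)&(z<.16)]
print(((g.min(0)+g.max(0))/2).round(4),np.percentile(g[:,2],[5,50,95]).round(4))
E
```

```text
t 9.03 pos [0.5825 0.2925 0.1283] zaxis [ 0.e+00  3.e-04 -1.e+00] F [-1.9 -2.3  4.6] w 0.0234
shift tool [0.0001 0.0005 0.0017]
[0.5787 0.2919 0.135 ] [0.1124 0.1145 0.1509]
```

View pics/push.png

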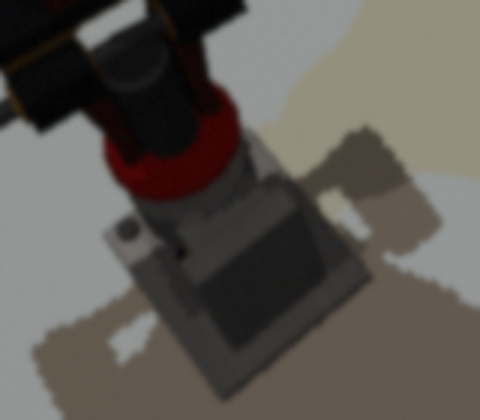

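The guard is just above the barrel at about (175,150). The tip is at about 0.0535, so roughly 2 mm remain. I'll push on until the stop shows in the force.

Request:
arm_command:
  motion:
    - [0,0,0.001,0,0]
    - [0,0,0.002,0,0]
    - [0,0,0.002,0,0]

```text
time: 9.33
ee_pos: [0.5826, 0.2925, 0.1267]
tcp_rot: [[-0.974, 0.227, 0.0], [0.227, 0.974, 0.001], [-0.0, 0.001, -1.0]]
contact_force: [-2.8, -1.6, 7.5]
grip_width: 0.0235
```

Request:
arm_command:
  motion:
    - [0,0,0.001,0,0]
    - [0,0,0.0015,0,0]
    - [0,0,0.0015,0,0]

```text
time: 9.58
ee_pos: [0.5828, 0.2925, 0.1265]
tcp_rot: [[-0.974, 0.227, 0.001], [0.227, 0.974, 0.001], [-0.0, 0.001, -1.0]]
contact_force: [-5.7, -2.8, 15.7]
grip_width: 0.0237
```

Force is rising with no motion, at the height predicted for the stop. One more small push should confirm it.

Request:
arm_command:
  motion:
    - [0,0,0.001,0,0]
    - [0,0,0.0015,0,0]
    - [0,0,0.0015,0,0]

```text
time: 9.83
ee_pos: [0.5831, 0.2925, 0.1264]
tcp_rot: [[-0.974, 0.227, 0.001], [0.227, 0.974, 0.002], [-0.001, 0.002, -1.0]]
contact_force: [-7.9, -3.5, 25.2]
grip_width: 0.0233
```

Request:
arm_command:
  motion:
    - [0,0,-0.003,0,0]
    - [0,0,-0.01,0,0]
    - [0,0,-0.025,0,0]
    - [0,0,-0.045,0,0]
    - [0,0,-0.065,0,0]
    - [0,0,-0.085,0,0]
    - [0,0,-0.095,0,0]
    - [0,0,-0.096,0,0]

```text
time: 10.5
ee_pos: [0.5837, 0.293, 0.2208]
tcp_rot: [[-0.974, 0.227, 0.003], [0.227, 0.974, 0.002], [-0.003, 0.003, -1.0]]
contact_force: [0.3, 0.3, -1.5]
grip_width: 0.0233
```

```bash
python3 to.py .609 -.148 .219;  python3 - <<'E'
from h import *
p,d=grab('side')
cv2.imwrite('pics/after.png',cv2.resize(p[240:420,70:250],None,fx=3,fy=3)[:,:,::-1])
W=world('side',d);hsv=cv2.cvtColor(p,cv2.COLOR_RGB2HSV);H,S=hsv[...,0],hsv[...,1];z=W[...,2]
nb=(abs(W[...,0]-.58)<.05)&(abs(W[...,1]-.293)<.05)&(d>0)
g=W[nb&((H<6)|(H>174))&(S>150)&(z>.18)]
print('guard',((g.min(0)+g.max(0))/2).round(4),np.percentile(g[:,2],[5,50,95]).round(4))
k=W[nb&(z>.13)&(z<.19)&(S<100)]; print(len(k),[ (a,k[(k[:,2]>a)&(k[:,2]<=a+.01)].mean(0).round(4)) for a in (.145,.155,.165,.175) if ((k[:,2]>a)&(k[:,2]<=a+.01)).any()])
b=W[nb&(H>12)&(H<35)&(S>120)]; print('brass',len(b),b.mean(0) if len(b) else '')
E
```

```text
t 10.5 pos [0.5837 0.293  0.2208] zaxis [ 0.0032  0.0019 -1.    ] F [ 0.3  0.3 -1.5] w 0.0233
shift tool [-0.1247 -0.4237  0.0011]
guard [0.5756 0.295  0.357 ] [0.2059 0.3494 0.3868]
88 [(0.145, array([0.5817, 0.2934, 0.1505])), (0.155, array([0.5815, 0.2934, 0.1598])), (0.165, array([0.5802, 0.2934, 0.1668]))]
brass 2322 [0.55828693 0.29768302 0.41170423]
```

View pics/after.png

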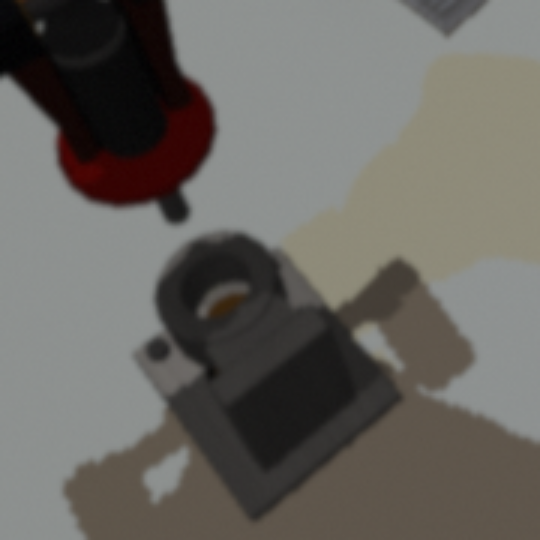

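The pin is down inside (brass at (225,303), with a lit gap below the barrel's lower edge), and the punch is clear. Now back to the holder.

Request:
arm_command:
  motion:
    - [-0.003,-0.01,0,0,0]
    - [-0.009,-0.03,0,0,0]
    - [-0.018,-0.06,0,0,0]
    - [-0.027,-0.09,0,0,0]
    - [-0.036,-0.12,0,0,0]
    - [-0.045,-0.15,0,0,0]
    - [-0.054,-0.18,0,0,0]
    - [-0.063,-0.21,0,0,0]

```text
time: 11.22
ee_pos: [0.5951, 0.0712, 0.217]
tcp_rot: [[-0.974, 0.227, -0.002], [0.227, 0.974, -0.001], [0.002, -0.001, -1.0]]
contact_force: [0.4, -0.6, -1.7]
grip_width: 0.0236
```

Request:
arm_command:
  motion:
    - [-0.009,-0.03,0,0,0]
    - [-0.018,-0.06,0,0,0]
    - [-0.027,-0.09,0,0,0]
    - [-0.036,-0.12,0,0,0]
    - [-0.045,-0.15,0,0,0]
    - [-0.054,-0.18,0,0,0]
    - [-0.061,-0.203,0,0,0]
    - [-0.063,-0.213,0,0,0]

```text
time: 11.88
ee_pos: [0.6075, -0.1534, 0.2172]
tcp_rot: [[-0.973, 0.232, -0.002], [0.232, 0.973, -0.002], [0.002, -0.003, -1.0]]
contact_force: [-0.4, 0.0, -1.1]
grip_width: 0.0235
```

Request:
arm_command:
  motion:
    - [0,0,0.01,0,0]
    - [0,0,0.025,0,0]
    - [0,0,0.04,0,0]
    - [0,0,0.048,0,0]
    - [0,0,0.05,0,0]
    - [0,0,0.05,0,0]

```text
time: 12.38
ee_pos: [0.6089, -0.1466, 0.1675]
tcp_rot: [[-0.974, 0.225, -0.002], [0.225, 0.974, 0.001], [0.002, 0.0, -1.0]]
contact_force: [0.0, 0.6, -1.4]
grip_width: 0.0234
```

```bash
python3 to.py .609 -.148 .0896;  python3 - <<'E'
from h import *
p,d=grab('side')
cv2.imwrite('pics/back.png',cv2.resize(p[70:220,250:400],None,fx=3,fy=3)[:,:,::-1])
W=world('side',d);hsv=cv2.cvtColor(p,cv2.COLOR_RGB2HSV);H,S=hsv[...,0],hsv[...,1];x,y,z=np.moveaxis(W,-1,0)
nb=(abs(x-.61)<.05)&(abs(y+.148)<.05)&(d>0)
for a in np.arange(.075,.125,.01):
    k=W[nb&(z>a)&(z<=a+.01)]
    if len(k): print(a.round(3),len(k),k.mean(0).round(4),k.min(0).round(4),k.max(0).round(4))
E
```

```text
t 12.38 pos [ 0.6089 -0.1466  0.1675] zaxis [-2.e-03  6.e-04 -1.e+00] F [ 0.   0.6 -1.4] w 0.0234
shift tool [-0.0006 -0.0013  0.0779]
0.085 9 [ 0.6086 -0.1436  0.0937] [ 0.605  -0.1471  0.092 ] [ 0.6132 -0.1419  0.0946]
0.095 27 [ 0.6084 -0.144   0.1001] [ 0.6051 -0.1474  0.0957] [ 0.6147 -0.1406  0.1049]
0.105 25 [ 0.6083 -0.1441  0.1104] [ 0.6046 -0.1499  0.1056] [ 0.6126 -0.141   0.1149]
0.115 26 [ 0.6083 -0.1437  0.1199] [ 0.604  -0.1478  0.1152] [ 0.615  -0.1402  0.1236]
```

View pics/back.png

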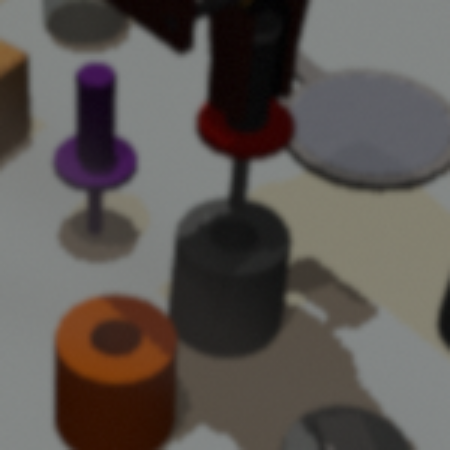

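The punch is upright, with its tip (240,205) over the grey holder's hole. Lowering it now.

Request:
arm_command:
  motion:
    - [0,0,0.008,0,0]
    - [0,0,0.022,0,0]
    - [0,0,0.037,0,0]
    - [0,0,0.052,0,0]
    - [0,0,0.064,0,0]
    - [0,0,0.072,0,0]
    - [0,0,0.076,0,0]
    - [0,0,0.0775,0,0]

```text
time: 13.1
ee_pos: [0.6092, -0.148, 0.0907]
tcp_rot: [[-0.974, 0.227, -0.0], [0.227, 0.974, 0.0], [0.0, -0.0, -1.0]]
contact_force: [0.7, -0.1, -2.2]
grip_width: 0.0233
```

Request:
arm_command:
  motion:
    - [0,0,0,0,0]
    - [0,0,0.001,0,0]
    - [0,0,0.001,0,0]

```text
time: 13.35
ee_pos: [0.6097, -0.1482, 0.0907]
tcp_rot: [[-0.974, 0.227, 0.001], [0.227, 0.974, -0.0], [-0.001, 0.0, -1.0]]
contact_force: [-0.0, 0.3, -2.6]
grip_width: 0.0238
```

Request:
arm_command:
  motion:
    - [0,0,0.001,0,0]
    - [0,0,0.001,0,0]

```text
time: 13.52
ee_pos: [0.6097, -0.1481, 0.0896]
tcp_rot: [[-0.974, 0.227, 0.001], [0.227, 0.974, -0.0], [-0.001, 0.0, -1.0]]
contact_force: [0.8, 0.2, -1.7]
grip_width: 0.0235
```

Request:
arm_command:
  motion:
    - [0,0,0,0,0.4]
    - [0,0,0,0,0.6]
    - [0,0,0,0,1]
    - [0,0,0,0,1]
    - [0,0,0,0,1]
    - [0,0,0,0,1]
    - [0,0,0,0,1]
    - [0,0,0,0,1]

```text
time: 14.18
ee_pos: [0.6093, -0.148, 0.0891]
tcp_rot: [[-0.974, 0.227, 0.0], [0.227, 0.974, 0.0], [-0.0, 0.0, -1.0]]
contact_force: [0.2, -0.6, 0.5]
grip_width: 0.0732
```

Request:
arm_command:
  motion:
    - [0,0,0,0,1]
    - [0,0,0,0,1]
    - [0,0,0,0,1]
    - [0,0,0,0,1]
    - [0,0,0,0,1]

```text
time: 14.6
ee_pos: [0.6093, -0.148, 0.0891]
tcp_rot: [[-0.974, 0.227, -0.0], [0.227, 0.974, 0.0], [0.0, 0.0, -1.0]]
contact_force: [-0.4, -0.1, 0.6]
grip_width: 0.0883
```

Retreat up, then back towards +y and the robot for a clear view.

Request:
arm_command:
  motion:
    - [0,0,-0.01,0,1]
    - [0,0,-0.03,0,1]
    - [0,0,-0.06,0,1]
    - [0,0,-0.09,0,1]
    - [0,0,-0.12,0,1]
    - [0,0,-0.15,0,1]
    - [0.02,0.02,-0.165,0,1]
    - [0.045,0.045,-0.17,0,1]

```text
time: 15.27
ee_pos: [0.577, -0.0967, 0.263]
tcp_rot: [[-0.973, 0.231, 0.006], [0.231, 0.973, -0.002], [-0.006, -0.0, -1.0]]
contact_force: [0.6, 1.4, -0.4]
grip_width: 0.088
```

Request:
arm_command:
  motion:
    - [0.03,0,0,0,1]
    - [0.06,0,0,0,1]
    - [0.09,0,0,0,1]
    - [0.12,0,0,0,1]
    - [0.14,0,0,0,1]
    - [0.15,0,0,0,1]
    - [0.15,0,0,0,1]
    - [0.15,0,0,0,1]

```text
time: 15.93
ee_pos: [0.4305, -0.06, 0.26]
tcp_rot: [[-0.974, 0.226, 0.002], [0.226, 0.974, 0.001], [-0.002, 0.001, -1.0]]
contact_force: [0.7, -0.4, -0.5]
grip_width: 0.088
```

```bash
python3 to.py .609 -.148 .0896;  python3 - <<'E'
from h import *
p,d=grab('side'); cv2.imwrite('pics/end.png',p[:,:,::-1])
q,e=grab('top')
for n,p,d in(('side',p,d),('top',q,e)):
    W=world(n,d);hsv=cv2.cvtColor(p,cv2.COLOR_RGB2HSV);H,S=hsv[...,0],hsv[...,1];x,y,z=np.moveaxis(W,-1,0)
    nb=(abs(x-.61)<.05)&(abs(y+.148)<.05)&(d>0)
    for l,m in(('guard',nb&((H<6)|(H>174))&(S>150)&(z<.09)),('htop',nb&(z>.135)&(z<.15)),('pin',(abs(x-.582)<.03)&(abs(y-.293)<.03)&(H>12)&(H<35)&(S>120)&(d>0))):
        k=W[m]
        if len(k): print(n,l,len(k),((k.min(0)+k.max(0))/2).round(4),np.median(k[:,2]).round(4))
E
```

```text
t 15.93 pos [ 0.4305 -0.06    0.26  ] zaxis [ 2.1e-03  6.0e-04 -1.0e+00] F [ 0.7 -0.4 -0.5] w 0.088
shift tool [-0.1935 -0.0455  0.1707]
side guard 363 [ 0.6106 -0.1472  0.081 ] 0.0749
side htop 128 [ 0.6111 -0.1479  0.1378] 0.1385
side pin 43 [0.5919 0.2895 0.0512] 0.0514
top guard 350 [ 0.6106 -0.1376  0.0735] 0.0758
top htop 204 [ 0.6107 -0.1481  0.1395] 0.1397
top pin 190 [0.5767 0.2888 0.0325] 0.0196
```

View pics/end.png

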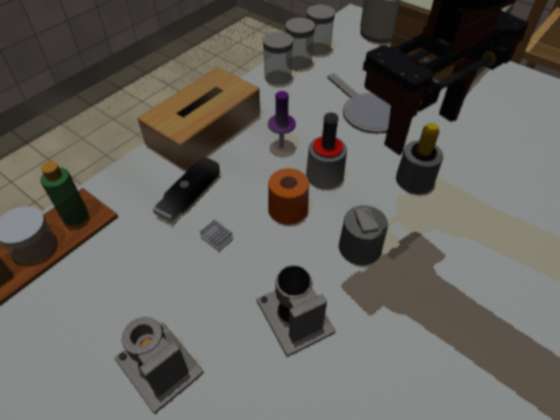

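The punch stands in the grey holder (guard at (327,150)), the pin is down (top 0.051 m, expected 0.052), and the arm is clear.

```bash
python3 -c "
from station import workorder; print(workorder.job_done())"
```

```text
the job is handed in; nothing more can be done
None
```

The pin is out of the barrel and standing on the bracket's foot, and the punch is back upright in its grey holder, released. I handed the job in at about 16 s.

- **Pin:** I pushed until the tip stopped moving and the wrist force rose from about 7 N to 25 N. The side camera then read the pin's top at 0.051 m, against 0.052 m expected at the end stop. The top camera could not confirm this: its brass pixels gave scattered heights (median about 0.02 m), probably because it sees mostly the pin's lower part.
- **Punch:** Both cameras put the guard top at 0.075–0.076 m and the handle top at 0.138–0.140 m. That matches the readings before I picked it up, to within about 2 mm.
- **Robot:** The gripper is open, clear of everything, and shows no contact force beyond noise.

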